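# Make up two cooking kits in divided trays

## Robot

A 6-joint arm with a two-finger parallel gripper is mounted at the origin on a cart in front of the work surface, level with it; the furniture and walls round the work are solid. World frame = base frame: x ahead of the robot, y to its left, z up, the work surface at z = 0. Lengths are in mm, angles in degrees, forces in N, time in s.
With the tool pointing down it reaches from about 350 to 850 mm from the base axis. Payload 8.1 kg.
Tool frame: the origin (TCP) lies midway between the tips of the shut fingers; the grasp point (between the pads) lies 19 mm behind it; z points along the fingers, y is the line along which they close (so a half turn about z gives the same grasp; the last joint's range is limited). The gripper opens to 85 mm and grips with 20 to 120 N. Pads are 22 mm wide; open, the fingers measure 114 mm over their backs; the gripper's body (76 mm by 85 mm) begins 54 mm behind the grasp point. The pads swing forward as they close: fully open they stand 13 mm farther back than shut.
Start: joints at [-79.148, 7.471, 85.268, -0, 87.261, -4.893], TCP at [162.833, -577.487, 231.292] pointing down, gripper open.
Joint ranges: [-169.43, 169.43], [-51.17, 129.36], [1.28, 143.12], [-76.62, 256.62], [0, 156.53], [-152.29, 152.29]. Speed limits (degrees/s): [136.94, 136.94, 159.86, 180, 180, 180].

## Interface

Orientations are given as [roll, pitch, yaw] about the fixed x, y, z axes, in that order (R = Rz(yaw) Ry(pitch) Rx(roll)).
In Python, from bench import r gives the robot as it stands.
- The arm moves only by the shell command python3 steer.py FILE [FORCE], which reads ROWS from the file FILE. ROWS is a JSON list that holds a single list of rows (three levels of brackets), with 1 to 8 rows, each of 7 numbers: a rotation vector rx, ry, rz in degrees, then dx, dy, dz in units of 5 mm, then the finger opening in mm; each row is the pose to reach, as a shift and turn from the pose commanded when the command began, along the tool's axes at that moment; what a row does not reach only later rows make up. A row lasts 1/8 s, in which the tool goes at most 62.5 mm and 10.7 degrees, less where a joint would pass 70% of its speed; a pose out of reach is approached as far as the arm can. The fingers move at their own pace and stop on an object; FORCE is the grip in N (left out, the last holds). Time passes only in rows, so rows that do not move let the fingers close. It prints the time, the measured TCP pose, the force, the opening and the grip force at its end. Input that does not fit is refused with a message, and nothing moves.
- r.sense(): the state, without advancing time (a new reading comes with each control period).
- r.snapshot(name): name is "scene" or "top" or "wrist"; returns a dict with "pixels" (480x640x3 uint8, blue, green, red), "fx", "fy", "cx", "cy" (pixels), "pose" (4x4, takes a point from camera to world coordinates). Camera axes: x right, y up, looking along -z (the intrinsics and any distortion apply to the point x, -y, -z); pixel columns grow to the right and rows downward; lengths in mm; the calibration is good to about 2 mm. A picture is of the moment at which its call begins. There is no depth.
- r.hand_in(): hands the job in; it is judged then, once.
The state is a dict: "time": time; "joint_pos": joint angles; "qd": joint speeds; "joint_efforts": joint torques, N m; "tool_pos": TCP position; "tcp_rot": TCP orientation; "ft_force": force on the tool from outside, world axes, zero at the start; "wrist_torque": the same for the moment, N m; "finger_gap": finger opening in mm; "grip_force": force on a finger pad.
Only numpy, scipy, OpenCV 4.12 (cv2) and the standard library are available. Lean on these libraries where they do the work, as an engineer would, in place of code of your own. Each camera call takes 0.05 s, during which the arm holds its last target. There are 200 camera calls.

## Task

Make up two cooking kits in the metal trays from the row of things along the front of the worktop: put the tomato, the white salt bottle and one garlic bulb into the tray with three compartments, and the lime and the other garlic bulb into the tray with two, each thing resting in a compartment of its own and the bottle standing upright. Leave the onion and the little glass bowl where they are.

Things in the scene. Friction and masses are not known exactly. Their poses are not given: they have to be found in the camera images.
- tomato: red tomato with a green stalk, round, 65 mm wide and 66 mm high, about 0.12 kg, loose, in the row along the front of the worktop (another tomato at the back by the wall is not meant). Origin at the centre of its underside, z up.
- salt_bottle: in the row along the front: white plastic salt bottle with a white cap, round, 55 mm across and 86 mm high (narrower at neck and cap), loose, standing upright. Origin at the centre of its base, z up through the cap.
- lime: in the row along the front: green lime, slightly oval, 53 x 46 mm in plan (longer along its own x) and 48 mm high, loose. Origin at the centre of its underside at the start, z up.
- garlic_a: whole garlic bulb, off-white, 53 mm wide and 52 mm high with a short pointed neck, 0.03 kg, loose, standing on its base in the row along the front of the worktop (another bulb at the back by the wall is not meant); widest about 20 to 25 mm above its base. Origin at the centre of its underside, z up. The two bulbs are alike and either may go in either tray.
- garlic_b: whole garlic bulb, off-white, 53 mm wide and 52 mm high with a short pointed neck, 0.03 kg, loose, standing on its base in the row along the front of the worktop (another bulb at the back by the wall is not meant); widest about 20 to 25 mm above its base. Origin at the centre of its underside, z up. The two bulbs are alike and either may go in either tray.
- onion: brown onion, round with a pointed tip, 78 mm wide and 85 mm high, loose, stands in the row among the stock; not wanted, must stay where it is. Origin at the centre of its underside.
- bowl: small clear glass bowl with dark mustard seed, 81 mm across and 36 mm high, loose, stands behind the row; not wanted, must stay where it is. Origin at the centre of its base.
- tray_three: low metal tray with grey floor and bright steel walls, fixed to the worktop, 90 mm wide (its x) and 264 mm long (its y), with three square compartments in a row along y. Compartments are 84 x 84 mm inside, centres at y = -87, 0 and +87 mm (x = 0); floor 3 mm thick, walls and dividers 3 mm thick with their top 12 mm above the worktop. Origin at the centre of its underside, z up.
- tray_two: low metal tray with grey floor and bright steel walls, fixed to the worktop, 90 mm wide (its x) and 177 mm long (its y), with two square compartments in a row along y. Compartments are 84 x 84 mm inside, centres at y = -43.5 and +43.5 mm (x = 0); floor 3 mm thick, walls and divider 3 mm thick with their top 12 mm above the worktop. Origin at the centre of its underside, z up.

How it is judged (in metres and radians):
At the end, for the whole second after the job is handed in: Each thing is in its tray, origin inside the outer walls and down in a compartment: at most 13 mm (bottle), 34 mm (lime, garlic) or 40 mm (tomato; round things may roll over) above the tray's underside. Bottle within 0.15 rad of upright, all at rest; onion and bowl within 30 mm of their places (x of tomato in the frame of tray_three between -0.042 and 0.042 m and y of tomato in the frame of tray_three between -0.129 and 0.129 m and z of tomato in the frame of tray_three below 0.04 m and x of salt_bottle in the frame of tray_three between -0.042 and 0.042 m and y of salt_bottle in the frame of tray_three between -0.129 and 0.129 m and z of salt_bottle in the frame of tray_three below 0.013 m and x of lime in the frame of tray_two between -0.042 and 0.042 m and y of lime in the frame of tray_two between -0.0855 and 0.0855 m and z of lime in the frame of tray_two below 0.034 m and ((x of garlic_a in the frame of tray_three between -0.042 and 0.042 m and y of garlic_a in the frame of tray_three between -0.129 and 0.129 m and z of garlic_a in the frame of tray_three below 0.034 m and x of garlic_b in the frame of tray_two between -0.042 and 0.042 m and y of garlic_b in the frame of tray_two between -0.0855 and 0.0855 m and z of garlic_b in the frame of tray_two below 0.034 m) or (x of garlic_b in the frame of tray_three between -0.042 and 0.042 m and y of garlic_b in the frame of tray_three between -0.129 and 0.129 m and z of garlic_b in the frame of tray_three below 0.034 m and x of garlic_a in the frame of tray_two between -0.042 and 0.042 m and y of garlic_a in the frame of tray_two between -0.0855 and 0.0855 m and z of garlic_a in the frame of tray_two below 0.034 m)) and angle between salt_bottle's own z axis and vertical below 0.15 rad and linear speed of each of tomato, salt_bottle, lime, garlic_a, garlic_b below 0.02 m/s and distance of each of onion, bowl from where it was at the start of the episode below 0.03 m); the robot touches nothing.
It fails at once if the onion or the glass bowl is pushed or carried more than 30 mm from its place (distance of any of onion, bowl from where it was at the start of the episode above 0.03 m).
It also fails if it takes over 125 s, if anything falls off the work surface, if the arm or the gripper's body presses on something with over 40 N, if the wrist force passes 120 N, or if a joint passes its speed limit or range.

## Working session

There is one attempt and no reset: what is moved stays moved. The work goes in short steps, Python scripts to look and compute and a shell command to move; the robot and the scene stay as the last step left them, time stands still between calls to the robot, and variables do not carry over. Pictures are saved under pics/ and viewed, at most 14 in all, crops included, and the job is handed in when it is done.

```bash
ls; mkdir -p pics
python3 - <<'E'
from bench import r
import cv2
for n in ["scene","top","wrist"]:
    s=r.snapshot(n); cv2.imwrite(f"pics/{n}0.png",s["pixels"]); print(n,s["fx"],s["fy"],s["cx"],s["cy"],s["pose"].tolist() if hasattr(s["pose"],'tolist') else s["pose"],[k for k in s])
print(r.sense())
E
```

```text
bench.py
pics
steer.py
scene 550.9156492552505 550.9156492552505 315.9992143025086 239.80538334592453 [[0.9060686032541884, -0.30185303537525265, 0.2965205409946337, 971.5977380524768], [0.4227148180598529, 0.6146689417663117, -0.665953658012709, -1001.5592681428498], [0.018758165945243363, 0.7287433272851486, 0.6845299804593963, 1006.8319141408413], [0.0, 0.0, 0.0, 1.0]] ['pixels', 'fx', 'fy', 'cx', 'cy', 'pose']
top 517.9176664643276 517.9176664643276 312.7707155549963 242.89692463093397 [[0.005600605293763981, 0.9949628609118123, -0.10008765471588048, 440.3536782951794], [-0.999849981026081, 0.007212271757294593, 0.01574797060717408, -42.73923970313919], [0.016390505254230255, 0.09998444150106944, 0.9948539906917148, 1235.740245152773], [0.0, 0.0, 0.0, 1.0]] ['pixels', 'fx', 'fy', 'cx', 'cy', 'pose']
wrist 409.4275536326364 409.4275536326364 324.40961959823096 238.35898290946258 [[0.2710455423253815, 0.92896593052501, 0.25210437106353106, 226.65485256511076], [-0.9625655687685335, 0.261952882628729, 0.06962911103701919, -559.6930475830462], [-0.0013563947972609109, -0.261539647484
[... 183 characters left out ...]
53150398e+01, -2.11135576e-03,
        8.72598168e+01, -4.89238830e+00]), 'qd': array([-0.0339425 , -0.14768177, -0.17350989, -0.11765336,  0.05948949,
        0.00443602]), 'joint_efforts': array([ 2.63845330e-03, -5.70061898e+01, -5.01160026e+01, -3.32470972e-05,
        9.58281686e-03, -3.06382640e-05]), 'tool_pos': array([ 162.74629942, -577.07717462,  230.47343766]), 'tcp_rot': array([-1.79919029e+02, -4.81428810e-03,  1.57446219e+01]), 'ft_force': array([ 0.36080431, -0.03908631,  0.16675984]), 'wrist_torque': array([ 0.03152604, -0.03128195, -0.01266953]), 'grip_force': 0.0, 'finger_gap': 85.32740012204762}
 5  7 61 steer.py
```
View pics/top0.png

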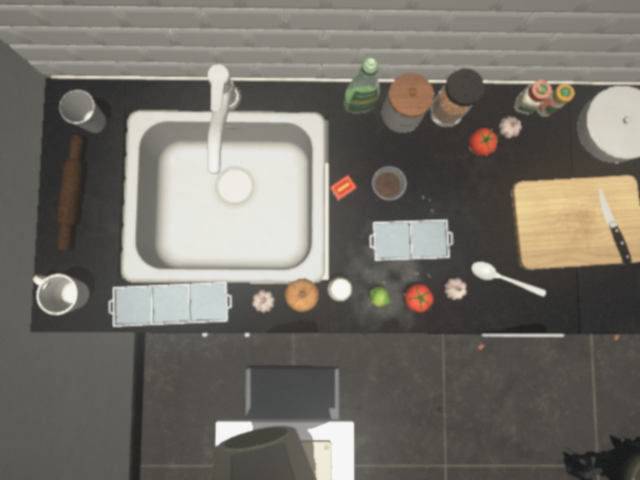

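View pics/scene0.png

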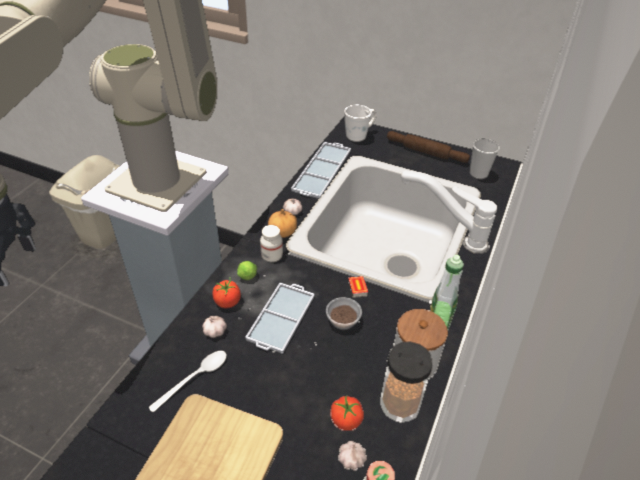

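The top view shows the row as garlic (262,300), onion (302,295), bottle (340,289), lime (380,296), tomato (419,298) and garlic (456,289). Tray three is at about (171,304) and tray two at (411,240). In the scene view the row is garlic (292,207), onion (283,224), bottle (272,243), lime (247,270), tomato (227,294) and garlic (214,327).

Create h.py:
```python
import numpy as np, cv2
def ray(s,uv):
    d=np.array([(uv[0]-s["cx"])/s["fx"],-(uv[1]-s["cy"])/s["fy"],-1.0])
    P=np.array(s["pose"]); d=P[:3,:3]@d; return P[:3,3],d/np.linalg.norm(d)
def plane(s,uv,z):
    o,d=ray(s,uv); return o+d*(z-o[2])/d[2]
def tri(rs):
    A=np.zeros((3,3));b=np.zeros(3)
    for o,d in rs:
        M=np.eye(3)-np.outer(d,d);A+=M;b+=M@o
    p=np.linalg.solve(A,b)
    return p,max(np.linalg.norm((np.eye(3)-np.outer(d,d))@(p-o)) for o,d in rs)
def blob(img,seed,thr=80,box=30):
    """component of bright pixels nearest to seed: centroid (circle), bbox, contour"""
    m=(img.max(2)>thr).astype(np.uint8)
    w=np.zeros_like(m);x,y=seed;w[max(0,y-box):y+box,max(0,x-box):x+box]=1;m*=w
    n,l,st,c=cv2.connectedComponentsWithStats(m)
    k=min((i for i in range(1,n) if st[i,4]>60),key=lambda i:np.linalg.norm(c[i]-seed))
    ct=max(cv2.findContours((l==k).astype(np.uint8),cv2.RETR_EXTERNAL,cv2.CHAIN_APPROX_NONE)[0],key=len)
    return c[k],st[k],ct
```

Run:
```python
from bench import r
from h import *
T=r.snapshot("top");S=r.snapshot("scene")
o={'garL':((262,300),(292,207)),'onion':((302,295),(283,224)),'bottle':((340,289),(272,243)),'lime':((380,296),(247,270)),'tomato':((419,298),(227,294)),'garR':((456,289),(214,327)),'bowl':((389,183),(344,315))}
for k,(a,b) in o.items():
    ca,sa,_=blob(T["pixels"],a,90,19);cb,sb,_=blob(S["pixels"],b,90,20)
    ra=sa[:2]+sa[2:4]/2-.5; rb=sb[:2]+sb[2:4]/2-.5
    p,e=tri([ray(T,ca),ray(S,cb)]);q,f=tri([ray(T,ra),ray(S,rb)])
    print(k,ca.round(1),sa,cb.round(1),sb,p.round(1),round(e,1),q.round(1),round(f,1))
for k,a,b,box in (('t3',(171,304),(322,168),(70,36)),('t2',(411,240),(281,318),(45,45))):
  for nm,s,c in (('T',T,a),('S',S,b)):
    g=s["pixels"];m=(g.max(2)>100).astype(np.uint8)
    w=np.zeros_like(m);bw=box[0] if nm=='T' else 45;bh=28 if nm=='T' else 38
    w[c[1]-bh:c[1]+bh,c[0]-bw:c[0]+bw]=1
    n,l,st,ce=cv2.connectedComponentsWithStats(m*w);i=1+np.argmax(st[1:,4])
    ct=max(cv2.findContours((l==i).astype(np.uint8),0,2)[0],key=len)
    rect=cv2.minAreaRect(ct);print(k,nm,st[i],rect, [plane(s,p,12).round(0)[:2].tolist() for p in cv2.boxPoints(rect)])
cv2.imwrite("pics/t1.png",cv2.resize(T["pixels"][210:335,90:490],(800,250),interpolation=3))
cv2.imwrite("pics/s1.png",cv2.resize(S["pixels"][130:360,190:390],(690,600)[:2],interpolation=3))
```

```text
garL [262.9 300.8] [251 289  24  25 448] [286.8 213.7] [272 198  30  29 610] [419.   51.7  -8.4] 8.1 [418.2  52.   -2.6] 8.4
onion [301.3 292. ] [ 283  276   38   37 1159] [283.7 225.8] [ 263  204   40   40 1229] [446.7 -36.1  26.5] 0.4 [442.7 -36.3  33.1] 0.3
bottle [337.7 286.9] [321 270  34  32 650] [273.4 240.1] [260 223  32  39 908] [ 459.7 -118.6   49.2] 0.7 [ 463.9 -118.1   43.7] 1.8
lime [382.3 296.8] [ 363  277   36   38 1027] [244.7 276.9] [227 260  40  30 672] [ 437.  -227.3    6.7] 0.1 [ 439.9 -222.5   12.2] 0.2
tomato [418.7 297.9] [404 284  30  29 681] [228.6 290.7] [212 274  35  34 815] [ 438.  -305.6   35.8] 3.3 [ 438.1 -304.9   35.9] 3.8
garR [455.3 288.6] [444 278  23  23 411] [213.7 325.9] [202 316  25  22 412] [ 457.5 -397.3   20.3] 0.3 [ 457.1 -396.9   17.6] 1.0
bowl [388.8 182.9] [372 166  35  35 958] [343.4 311.8] [326 297  36  32 880] [ 705.9 -241.4   31. ] 0.0 [ 706.3 -242.    29.2] 0.3
t3 T [ 108  276  133   52 5798] ((174.0, 301.5), (51.0, 132.0), 90.0) [[482.0, 418.0], [484.0, 109.0], [365.0, 106.0], [364.0, 412.0]]
t3 S [ 277  130   90   76 5307] ((321.4999694824219, 167.49996948242188), (74.99998474121094, 88.99998474121094), 90.0) [[197.0, 394.0], [464.0, 529.0], [607.0, 159.0], [381.0, 48.0]]
t2 T [ 368  219   86   47 3300] ((410.713134765625, 242.18228149414062), (45.49020767211914, 85.08737182617188), 88.02507019042969) [[617.0, -192.0], [626.0, -397.0], [517.0, -398.0], [509.0, -196.0]]
t2 S [ 245  282   70   71 2770] ((278.8726501464844, 315.9292297363281), (41.473907470703125, 74.78901672363281), 29.05460548400879) [[530.0, -394.0], [509.0, -183.0], [618.0, -204.0], [626.0, -406.0]]
```

View pics/t1.png

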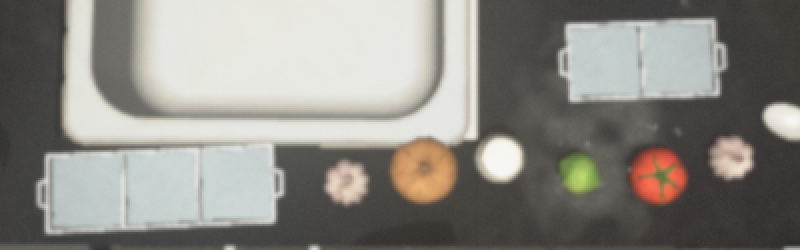

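View pics/s1.png

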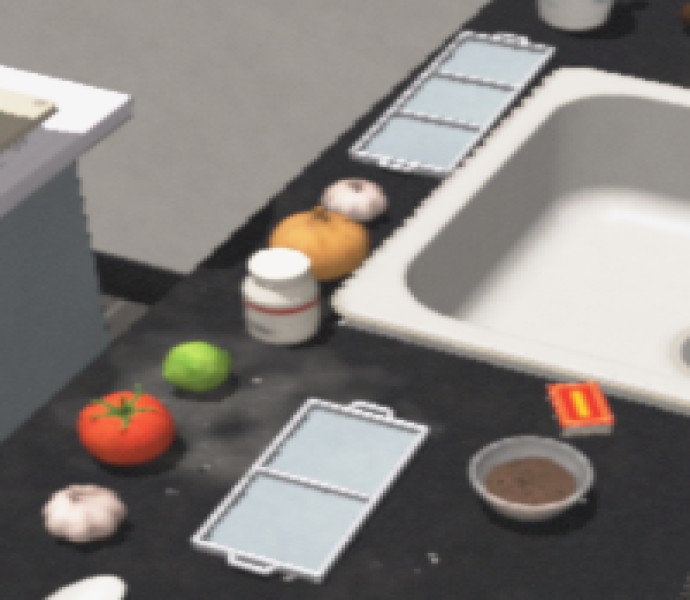

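The crops show that tray three's rim has corners near crop (45,155) to (276,222) and tray two's near (567,24) to (719,95). Garlic L has partly clear space next to the onion, so I'll close the fingers along world x (yaw 90). I'm moving over the row to measure with the wrist camera.

The manual's scale: shifts go in units of 5 mm. Converting my numbers, 336 mm is 67.2, -172 mm is -34.4.

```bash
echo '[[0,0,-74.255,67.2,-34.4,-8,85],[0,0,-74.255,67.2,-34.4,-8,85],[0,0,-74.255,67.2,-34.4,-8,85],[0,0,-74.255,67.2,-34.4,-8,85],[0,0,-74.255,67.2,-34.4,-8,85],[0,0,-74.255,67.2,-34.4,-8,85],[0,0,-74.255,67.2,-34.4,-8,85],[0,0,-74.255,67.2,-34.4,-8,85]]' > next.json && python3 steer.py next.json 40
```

```text
refused: ROWS must be a list holding one list of rows, three levels of brackets. Nothing was moved.
```

Wrong form. The message asks for a list holding one list of rows, three levels of brackets, so I'll send the same numbers that way.

```bash
echo '[[[0,0,-74.255,67.2,-34.4,-8,85],[0,0,-74.255,67.2,-34.4,-8,85],[0,0,-74.255,67.2,-34.4,-8,85],[0,0,-74.255,67.2,-34.4,-8,85],[0,0,-74.255,67.2,-34.4,-8,85],[0,0,-74.255,67.2,-34.4,-8,85],[0,0,-74.255,67.2,-34.4,-8,85],[0,0,-74.255,67.2,-34.4,-8,85]]]' > next.json && python3 steer.py next.json 40
python3 - <<'E'
from bench import r
import cv2,pickle
s=r.snapshot("wrist");cv2.imwrite("pics/w1.png",s["pixels"]);pickle.dump(s,open("w1.pkl","wb"));print(r.sense()["tool_pos"],r.sense()["tcp_rot"])
E
```

```text
time: 1.25
tool_pos: [440.1, -320.0, 271.3]
tcp_rot: [-180.0, 0.0, 90.1]
ft_force: [-0.8, -1.0, -0.7]
finger_gap: 85.0
grip_force: 0.0
[ 439.5003258  -320.64622638  271.10641558] [-1.79975533e+02 -5.38879040e-04  8.98178087e+01]
```

View pics/w1.png

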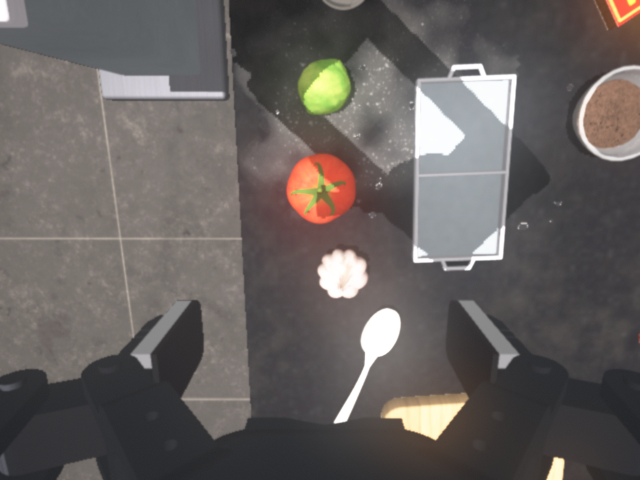

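The wrist view shows the tomato at (322,188), the right garlic at (343,274) and the lime at (325,87). Tray two's rim corners are at (416,78), (516,74), (503,258) and (414,262). Next I'll take a second view from farther left.

In the tool's units: 50 mm is 10, 150 mm is 30.

```bash
echo '[[[0,0,0,10,0,0,85],[0,0,0,20,0,0,85],[0,0,0,30,0,0,85],[0,0,0,30,0,0,85]]]' > next.json && python3 steer.py next.json
python3 - <<'E'
from bench import r
import cv2,pickle
s=r.snapshot("wrist");pickle.dump(s,open("w2.pkl","wb"))
E
echo '[[[0,0,0,12,0,0,85],[0,0,0,24,0,0,85],[0,0,0,34,0,0,85],[0,0,0,34,0,0,85]]]' > next.json && python3 steer.py next.json
python3 - <<'E'
from bench import r
import cv2,pickle
s=r.snapshot("wrist");pickle.dump(s,open("w3.pkl","wb"))
w2=pickle.load(open("w2.pkl","rb"))
import numpy as np
cv2.imwrite("pics/w23.png",cv2.resize(np.hstack([w2["pixels"],s["pixels"]]),(800,300),interpolation=cv2.INTER_AREA))
E
```

```text
time: 1.8
tool_pos: [439.2, -169.1, 271.4]
tcp_rot: [180.0, -0.0, 89.9]
ft_force: [0.4, -0.2, -0.2]
finger_gap: 85.1
grip_force: 0.0
time: 2.35
tool_pos: [439.7, 0.5, 271.3]
tcp_rot: [180.0, -0.0, 90.0]
ft_force: [0.5, -1.0, 1.0]
finger_gap: 84.9
grip_force: 0.0
```

View pics/w23.png

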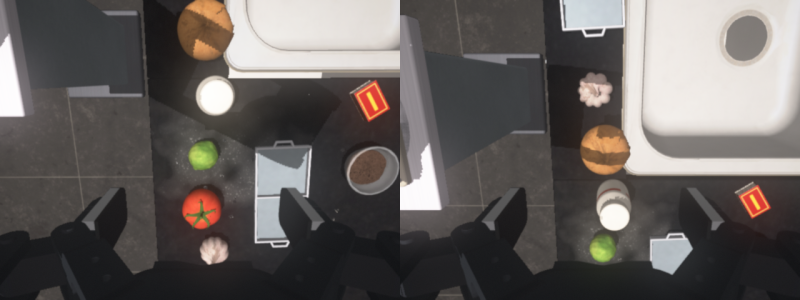

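```bash
cat > m.py <<'E'
import pickle
from h import *
from bench import r
W={i:pickle.load(open(f"w{i}.pkl","rb")) for i in (1,2,3)};W['T']=r.snapshot("top");W['S']=r.snapshot("scene")
def cen(s,seed,box,kind):
    hsv=cv2.cvtColor(s["pixels"],cv2.COLOR_BGR2HSV);h,S,v=cv2.split(hsv)
    m={'red':((h<14)|(h>168))&(S>120)&(v>60),'green':(h>28)&(h<55)&(S>110)&(v>40),'pale':(v>105)&(S<110)&(v>0),'brown':(h>5)&(h<25)&(S>70)&(v>45)}[kind].astype(np.uint8)
    w=np.zeros_like(m);x,y=seed;w[max(0,y-box):y+box,max(0,x-box):x+box]=1
    m=cv2.morphologyEx(m*w,cv2.MORPH_CLOSE,np.ones((3,3)))
    n,l,st,c=cv2.connectedComponentsWithStats(m);k=1+np.argmax(st[1:,4])
    ct=max(cv2.findContours((l==k).astype(np.uint8),0,1)[0],key=len)
    mo=cv2.moments(cv2.convexHull(ct));return np.array([mo['m10'],mo['m01']])/mo['m00'],st[k]
J={'tomato':('red',{1:(322,188,45),2:(322,333,45),'T':(419,298,20),'S':(227,294,22)}),
'lime':('green',{1:(325,87,40),2:(325,248,40),'T':(380,296,15),'S':(247,270,17)}),
'garR':('pale',{1:(343,274,32),2:(342,400,30),'T':(456,289,17),'S':(214,327,18)}),
'garL':('pale',{3:(312,145,36),'T':(262,301,17),'S':(293,196,12)}),
'bottle':('pale',{2:(343,155,40),'T':(340,289,15),'S':(272,243,22)}),
'onion':('brown',{2:(328,45,46),3:(326,240,46),'T':(302,295,20)})}
for k,(kind,d) in J.items():
    rs=[]
    for i,(x,y,b) in d.items():
        c,st=cen(W[i],(x,y),b,kind);rs.append(ray(W[i],c));print(' ',k,i,c.round(1),st, plane(W[i],c,25).round(1)[:2])
    p,e=tri(rs);print(k,p.round(1),'err',round(e,1))
    if len(rs)>2: print('   first two',tri(rs[:2])[0].round(1),'wrist+top',tri([rs[0],rs[2] if k in('tomato','lime','garR') else rs[1]])[0].round(1))
E
python3 m.py
```

```text
tomato 1 [320.9 187.8] [ 286  153   70   71 3143] [ 437. -310.]
  tomato 2 [322.4 333.6] [ 291  301   63   66 2752] [ 437.1 -312.3]
  tomato T [418.8 297.8] [405 284  29  29 594] [ 435.3 -310.1]
  tomato S [226.1 293.9] [212 280  29  29 583] [ 435.  -307.4]
tomato [ 436.6 -309.7   28.4] err 1.3
   first two [ 437.1 -309.1   30.8] wrist+top [ 436.1 -310.    25.2]
  lime 1 [323.8  86.1] [ 298   59   52   55 1989] [ 439.8 -218.9]
  lime 2 [324.7 248.7] [ 302  226   47   46 1678] [ 439.7 -219.3]
  lime T [379.4 296.6] [371 288  18  18 242] [ 437.5 -218. ]
  lime S [246.5 269.8] [237 261  20  19 280] [ 438.7 -218.9]
lime [ 438.9 -218.8   25.1] err 1.6
   first two [ 439.7 -219.    26.1] wrist+top [ 438.6 -218.5   21. ]
  garR 1 [344.3 276.2] [ 316  242   59   64 2847] [ 460.4 -399.3]
  garR 2 [341.9 401.5] [ 320  381   45   43 1499] [ 458.2 -395.2]
  garR T [455.4 288.6] [445 278  22  22 389] [ 457.2 -396.2]
  garR S [213.5 325.9] [202 316  24  21 395] [ 460.  -400.1]
garR [ 458.7 -398.3   22.1] err 2.7
   first two [ 459.8 -403.2   14.4] wrist+top [ 457.3 -382.1   72.1]
  garL 3 [311.6 1
[... 539 characters left out ...]
+top [ 454.6 -115.1  128.1]
  onion 2 [327.3  45.6] [ 283    0   91   91 6841] [442.4 -34.6]
  onion 3 [325.9 239. ] [ 284  199   84   82 5202] [441.4 -39.8]Traceback (most recent call last):
  File "m.py", line 22, in <module>
    c,st=cen(W[i],(x,y),b,kind);rs.append(ray(W[i],c));print(' ',k,i,c.round(1),st, plane(W[i],c,25).round(1)[:2])
         ~~~^^^^^^^^^^^^^^^^^^^
  File "m.py", line 10, in cen
    n,l,st,c=cv2.connectedComponentsWithStats(m);k=1+np.argmax(st[1:,4])
                                                     ~~~~~~~~~^^^^^^^^^^
    return _wrapfunc(a, 'argmax', axis=axis, out=out, **kwds)
    return bound(*args, **kwds)
ValueError: attempt to get argmax of an empty sequence
```

Run:
```python
import pickle
from h import *
from bench import r
w1=pickle.load(open("w1.pkl","rb"));w2=pickle.load(open("w2.pkl","rb"));w3=pickle.load(open("w3.pkl","rb"));T=r.snapshot("top");S=r.snapshot("scene")
sc=lambda L:[(x/3.45+190,y/2.609+130) for x,y in L]
tp=lambda L:[(x/2+90,y/2+210) for x,y in L]
# order: y+ xlow, y+ xhigh, y- xhigh, y- xlow
t2={'w':(w1,[(416,78),(516,74),(503,258),(414,262)]),'T':(T,tp([(570,102),(567,24),(716,18),(719,95)])),'S':(S,sc([(310,400),(428,428),(322,580),(195,543)]))}
t3={'T':(T,tp([(49,233),(45,155),(272,145),(276,222)])),'S':(S,sc([(463,33),(553,48),(447,173),(352,153)]))}
for n,t in (('t2',t2),('t3',t3)):
    C=[]
    for k,(s,L) in t.items():
        P=np.array([plane(s,p,12) for p in L]);a=(P[0]+P[1]-P[2]-P[3])/2
        L_=np.linalg.norm(a);w=np.linalg.norm((P[0]+P[3]-P[1]-P[2])/2)
        print(n,k,P[:,:2].mean(0).round(1),'len',L_.round(0),'wid',w.round(0),'yaw',np.degrees(np.arctan2(-a[0],a[1])).round(1))
    ks=list(t)
    print('  corner heights',[tri([ray(t[ks[0]][0],t[ks[0]][1][i]),ray(t[ks[-1]][0],t[ks[-1]][1][i])])[0].round(0).tolist() for i in range(4)])
# bottle cap by Hough circle in w2 (near-vertical view)
for s,(x,y,b),nm in ((w2,(343,155,45),'w2'),(w3,(342,340,50),'w3')):
    g=cv2.cvtColor(s["pixels"],cv2.COLOR_BGR2GRAY)[y-b:y+b,x-b:x+b]
    c=cv2.HoughCircles(cv2.medianBlur(g,3),cv2.HOUGH_GRADIENT,1,10,param1=120,param2=14,minRadius=18,maxRadius=38)
    for q in c[0][:4]:
        print(nm,(q[:2]+[x-b,y-b]).round(1),q[2],plane(s,q[:2]+[x-b,y-b],86).round(1),plane(s,q[:2]+[x-b,y-b],60).round(1))
```

```text
t2 w [ 574.3 -297.6] len 178.0 wid 91.0 yaw 2.7
t2 T [ 572.6 -297.6] len 179.0 wid 93.0 yaw 2.9
t2 S [ 577.  -298.9] len 179.0 wid 90.0 yaw 3.4
  corner heights [[525.0, -210.0, 9.0], [616.0, -207.0, 11.0], [626.0, -385.0, 8.0], [535.0, -388.0, 10.0]]
t3 T [416.9 269.8] len 264.0 wid 90.0 yaw 2.9
t3 S [421.5 267.3] len 265.0 wid 88.0 yaw 3.2
  corner heights [[366.0, 399.0, 9.0], [456.0, 408.0, 9.0], [469.0, 142.0, 7.0], [381.0, 136.0, 8.0]]
w2 [344.5 152.5] 31.1 [ 455.4 -122.5   86. ] [ 456.6 -124.    60. ]
w3 [342.5 343.5] 25.0 [ 456.  -119.7   86. ] [ 457.3 -134.4   60. ]
w3 [338.5 331.5] 24.1 [ 452.3 -107.9   86. ] [ 453.3 -121.7   60. ]
w3 [339.5 311.5] 24.9 [453.1 -88.6  86. ] [ 454.1 -100.9   60. ]
```

Tray two is at (574.5,-298) with yaw about 3°. Tray three is at (418.5,269) with yaw about 3°. Rim heights of 8–11 mm and object centre heights of 22–31 mm are consistent with the text. I'll start with the tomato at (437,-310).

```bash
echo '[[[0,0,0,-12,0,4,85],[0,0,0,-24,0,10,85],[0,0,0,-36,-0.2,16,85],[0,0,0,-48,-0.4,22,85],[0,0,0,-58,-0.5,26,85],[0,0,0,-62.1,-0.5,30,85],[0,0,0,-62.1,-0.5,36,85],[0,0,0,-62.1,-0.5,40,85]]]' > next.json && python3 steer.py next.json 25
echo '[[[0,0,0,0,0,5,85],[0,0,0,0,0,10,85],[0,0,0,0,0,13,85],[0,0,0,0,0,13,85],[0,0,0,0,0,13,50],[0,0,0,0,0,13,50],[0,0,0,0,0,13,50],[0,0,0,0,0,13,50]]]' > next.json && python3 steer.py next.json 25
```

```text
time: 3.6
tool_pos: [435.2, -312.8, 69.3]
tcp_rot: [-179.9, -0.1, 89.8]
ft_force: [0.2, 0.7, -0.8]
finger_gap: 84.8
grip_force: 0.0
time: 4.6
tool_pos: [437.6, -312.2, 7.9]
tcp_rot: [179.9, 0.1, 90.0]
ft_force: [-3.2, 0.5, 6.3]
finger_gap: 62.0
grip_force: 26.9
```

```bash
echo '[[[0,0,0,0,0,-6,50],[0,0,0,0,0,-14,50],[0,0,0,0,0,-24,50],[0,0,0,8,0,-30,50],[0,0,0,18,0,-32,50],[0,0,0,28,-1,-32,50],[0,0,0,38,-1,-32,50],[0,0,0,48,-2,-32,50]]]' > next.json && python3 steer.py next.json
echo '[[[0,0,0,10,0,0,50],[0,0,0,20,0,0,50],[0,0,0,30,-1,0,50],[0,0,0,40,-2,0,50],[0,0,0,50,-2,0,50],[0,0,0,60,-2,0,50],[0,0,0,70,-3,0,50],[0,0,0,80,-3,0,50]]]' > next.json && python3 steer.py next.json
```

```text
time: 5.6
tool_pos: [427.3, -69.7, 167.1]
tcp_rot: [179.9, 0.0, 90.0]
ft_force: [0.7, -0.0, -1.0]
finger_gap: 61.6
grip_force: 28.1
time: 6.6
tool_pos: [411.8, 330.8, 167.1]
tcp_rot: [179.9, -0.0, 90.0]
ft_force: [2.0, -0.6, -0.4]
finger_gap: 61.9
grip_force: 28.1
```

Run:
```python
from bench import r
import cv2,pickle
s=r.snapshot("wrist");pickle.dump(s,open("w4.pkl","wb"));cv2.imwrite("pics/w4.png",s["pixels"]);q=r.sense();print(q["tool_pos"],q["tcp_rot"],q["finger_gap"])
```

```text
[411.12472929 335.80666973 167.00037971] [179.94016653  -0.27147936  90.11959096] 61.99456811523911
```

View pics/w4.png

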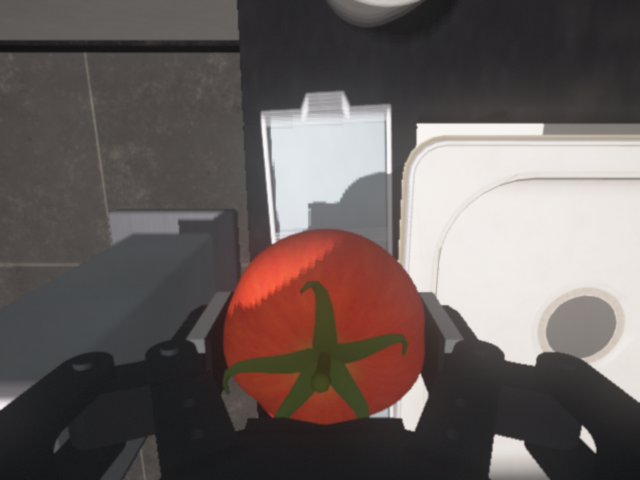

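The tomato is held, with the tray's far-end corners at about (263,112) and (390,106). I'll use them to check tray three's position.

Run:
```python
import pickle
from h import *
s=pickle.load(open("w4.pkl","rb"))
for p in [(263,112),(390,106)]: print(plane(s,p,12).round(1))
from bench import r
print(r.sense()["tool_pos"])
```

```text
[369.5 406.8  12. ]
[457.5 410.8  12. ]
[411.12472929 335.80666973 167.00037971]
```

```bash
echo '[[[0,0,0,4,0.4,4,50],[0,0,0,4.4,0.6,12,50],[0,0,0,4.4,0.6,20,50],[0,0,0,4.4,0.6,26,50],[0,0,0,4.4,0.6,29,50],[0,0,0,4.4,0.6,30.6,50],[0,0,0,4.4,0.6,30.6,50],[0,0,0,4.4,0.6,30.6,50]]]' > next.json && python3 steer.py next.json
echo '[[[0,0,0,0,0,0,70],[0,0,0,0,0,0,74],[0,0,0,0,0,0,74],[0,0,0,0,0,0,74],[0,0,0,0,0,-6,74],[0,0,0,0,0,-14,74],[0,0,0,0,0,-22,85],[0,0,0,-4,0,-30,85]]]' > next.json && python3 steer.py next.json
python3 - <<'E'
from bench import r
import cv2
s=r.snapshot("wrist");cv2.imwrite("pics/w5.png",s["pixels"])
E
```

```text
time: 7.65
tool_pos: [416.0, 351.4, 14.7]
tcp_rot: [179.9, -0.1, 90.0]
ft_force: [-0.5, 0.3, -1.4]
finger_gap: 62.4
grip_force: 28.2
time: 8.65
tool_pos: [414.9, 331.2, 164.7]
tcp_rot: [180.0, -0.0, 90.1]
ft_force: [0.4, -1.1, -0.1]
finger_gap: 85.2
grip_force: 0.0
```

View pics/w5.png

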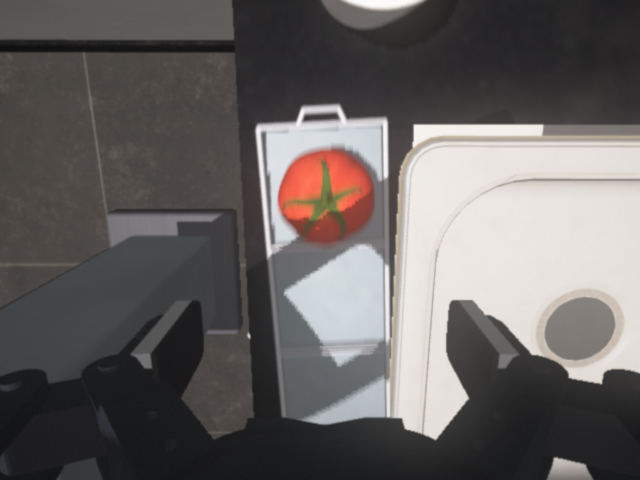

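The tomato sits in the far compartment at pixel (326,195). Next is the left garlic, approached with yaw 150 to clear the sink rim and the onion.

In the tool's units: -150 mm is -30, 30 mm is 6.

```bash
echo '[[[0,0,-10,-10,0.6,0,85],[0,0,-20,-20,1.2,0,85],[0,0,-30,-30,2,0,85],[0,0,-40,-40,2.6,2,80],[0,0,-50,-50,2.6,6,75],[0,0,-60,-55.8,2.6,10,75],[0,0,-60,-55.8,2.6,16,75],[0,0,-60,-55.8,2.6,19,75]]]' > next.json && python3 steer.py next.json 20
python3 - <<'E'
from bench import r
import cv2
s=r.snapshot("wrist");cv2.imwrite("pics/w6.png",s["pixels"]);print(r.sense()["tcp_rot"])
E
```

```text
time: 9.7
tool_pos: [427.0, 51.3, 66.8]
tcp_rot: [-179.9, -0.1, 149.9]
ft_force: [-0.1, -0.0, -0.1]
finger_gap: 75.4
grip_force: 0.0
[-179.89064851   -0.19614341  149.95151292]
```

View pics/w6.png

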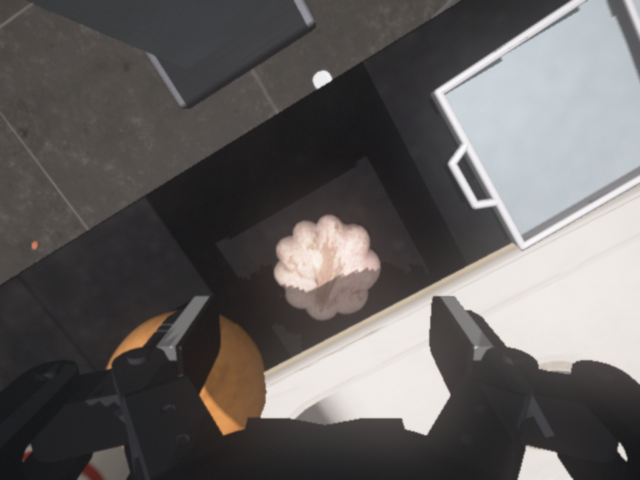

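The garlic is centred between the fingers at (327,268). The onion at (190,370) is behind the left finger with clearance. I'll go down and grip.

In the tool's units: 63 mm is 12.6, 40 mm is 8.

```bash
echo '[[[0,0,0,0,0,0,66],[0,0,0,0,0,4,66],[0,0,0,0,0,8,66],[0,0,0,0,0,12.6,66],[0,0,0,0,0,12.6,66],[0,0,0,0,0,12.6,40],[0,0,0,0,0,12.6,40],[0,0,0,0,0,12.6,40]]]' > next.json && python3 steer.py next.json 20
echo '[[[0,0,0,0,0,0,40],[0,0,0,0,0,-4,40],[0,0,0,0,0,-12,40],[0,0,0,0,0,-20,40],[0,0,15,0,0,-24,40],[0,0,30,0,0,-24,40],[0,0,45,0,0,-24,40],[0,0,60,0,0,-24,40]]]' > next.json && python3 steer.py next.json
```

```text
time: 10.75
tool_pos: [429.3, 51.9, 7.0]
tcp_rot: [179.9, 0.1, 150.0]
ft_force: [-2.9, 0.9, 8.4]
finger_gap: 49.5
grip_force: 20.7
time: 11.75
tool_pos: [428.6, 51.7, 126.4]
tcp_rot: [179.9, 0.0, 106.7]
ft_force: [-0.3, 1.1, 0.0]
finger_gap: 49.4
grip_force: 21.0
```

In the tool's units: 128 mm is 25.6, 90 mm is 18.

```bash
echo '[[[0,0,8,10,2.4,0,40],[0,0,16.7,20,5,0,40],[0,0,16.7,25.6,6.5,4,40],[0,0,16.7,25.6,6.5,12,40],[0,0,16.7,25.6,6.5,18,40],[0,0,16.7,25.6,6.5,21,40],[0,0,16.7,25.6,6.5,22.2,40],[0,0,16.7,25.6,6.5,22.2,40]]]' > next.json && python3 steer.py next.json
echo '[[[0,0,0,0,0,0,40],[0,0,0,0,0,0,58],[0,0,0,0,0,0,60],[0,0,0,0,0,0,60],[0,0,0,0,0,-4,60],[0,0,0,0,0,-12,60],[0,0,0,0,0,-20,75],[0,0,0,-10,0,-28,85]]]' > next.json && python3 steer.py next.json
python3 - <<'E'
from bench import r
import cv2
s=r.snapshot("wrist");cv2.imwrite("pics/w7.png",s["pixels"])
E
```

```text
time: 12.75
tool_pos: [422.3, 183.7, 15.0]
tcp_rot: [179.9, -0.0, 90.3]
ft_force: [0.7, -0.3, 0.3]
finger_gap: 49.6
grip_force: 21.0
time: 13.75
tool_pos: [421.9, 136.2, 155.0]
tcp_rot: [180.0, -0.1, 90.6]
ft_force: [0.8, -1.8, -0.1]
finger_gap: 84.5
grip_force: 0.0
```

View pics/w7.png

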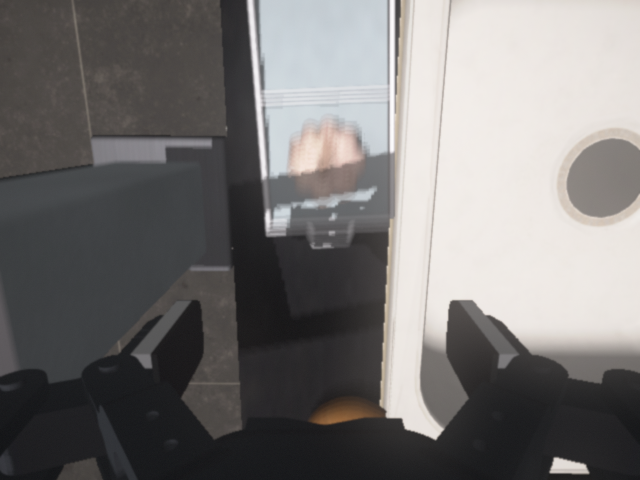

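The left garlic is in tray three's near compartment at (330,160). Next is the bottle.

In the tool's units: -150 mm is -30, 34 mm is 6.8.

```bash
echo '[[[0,0,0,-10,2,0,85],[0,0,0,-20,4,0,85],[0,0,0,-30,6.8,0,85],[0,0,0,-40,6.8,0,85],[0,0,0,-48,6.8,2,85],[0,0,0,-51.4,6.8,4,85],[0,0,0,-51.4,6.8,4,85],[0,0,0,-51.4,6.8,4,85]]]' > next.json && python3 steer.py next.json 25
python3 - <<'E'
from bench import r
import cv2
s=r.snapshot("wrist");cv2.imwrite("pics/w8.png",s["pixels"]);print(r.sense()["tcp_rot"])
E
```

```text
time: 14.8
tool_pos: [457.4, -120.9, 133.3]
tcp_rot: [-180.0, -0.0, 90.4]
ft_force: [-0.6, 0.2, 0.0]
finger_gap: 84.6
grip_force: 0.0
[ 1.79989732e+02 -1.96537558e-02  9.03989883e+01]
```

View pics/w8.png

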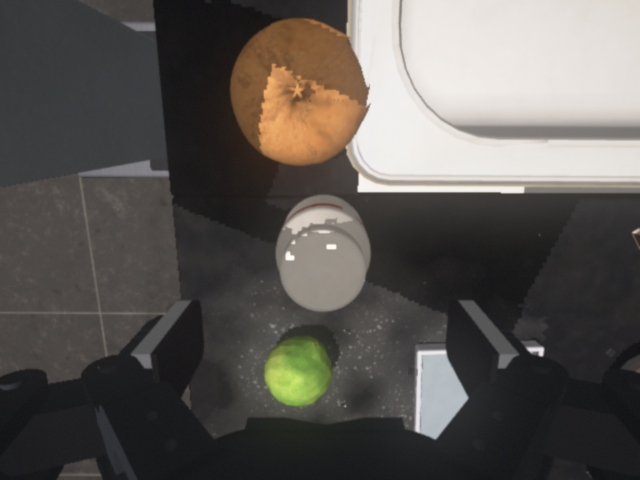

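The bottle cap is centred at (322,267) and the lime at (298,371). I'll check both positions.

```bash
python3 - <<'E'
from h import *
from bench import r
s=r.snapshot("wrist")
print(plane(s,(322,267),86),plane(s,(298,371),25))
E
echo '[[[0,0,0,0,0,5,85],[0,0,0,0,0,12,85],[0,0,0,0,0,18,85],[0,0,0,0,0,22.2,85],[0,0,0,0,0,22.2,85],[0,0,0,0,0,22.2,45],[0,0,0,0,0,22.2,45],[0,0,0,0,0,22.2,45]]]' > next.json && python3 steer.py next.json 25
```

```text
[ 456.65719327 -121.07653785   86.        ] [ 440.1451869  -218.79091905   25.        ]
time: 15.9
tool_pos: [458.5, -122.2, 24.0]
tcp_rot: [179.9, 0.0, 90.3]
ft_force: [-1.2, 1.0, 5.9]
finger_gap: 52.9
grip_force: 25.6
```

In the tool's units: -40 mm is -8, 165 mm is 33.

```bash
echo '[[[0,0,0,0,0,-1,45],[0,0,0,0,0,-6,45],[0,0,0,0,0,-14,45],[0,0,0,0,0,-22,45],[0,0,0,6,0,-26,45],[0,0,0,15,-2,-26,45],[0,0,0,24,-4,-26,45],[0,0,0,33,-8,-26,45]]]' > next.json && python3 steer.py next.json
echo '[[[0,0,0,9,0,0,45],[0,0,0,18,0,0,45],[0,0,0,27,0,0,45],[0,0,0,36,0,0,45],[0,0,0,43,0,0,45],[0,0,0,45.4,0,2,45],[0,0,0,45.4,0,6,45],[0,0,0,45.4,0,6,45]]]' > next.json && python3 steer.py next.json
```

```text
time: 16.9
tool_pos: [416.4, 44.0, 153.1]
tcp_rot: [179.9, -0.0, 90.3]
ft_force: [0.6, 1.0, -0.7]
finger_gap: 52.0
grip_force: 26.7
time: 17.9
tool_pos: [413.7, 268.5, 120.3]
tcp_rot: [-179.8, 0.1, 90.3]
ft_force: [0.7, 0.8, -0.4]
finger_gap: 52.7
grip_force: 26.8
```

```bash
echo '[[[0,0,0,0.4,0.8,6,45],[0,0,0,0.4,0.8,12,45],[0,0,0,0.4,0.8,15,45],[0,0,0,0.4,0.8,16.8,45],[0,0,0,0.4,0.8,17.8,45],[0,0,0,0.4,0.8,18.4,45],[0,0,0,0.4,0.8,18.4,45],[0,0,0,0.4,0.8,18.4,45]]]' > next.json && python3 steer.py next.json
echo '[[[0,0,0,0,0,0,45],[0,0,0,0,0,0,60],[0,0,0,0,0,0,66],[0,0,0,0,0,0,66],[0,0,0,0,0,-4,66],[0,0,0,0,0,-12,70],[0,0,0,0,0,-20,85],[0,0,0,-10,0,-28,85]]]' > next.json && python3 steer.py next.json
python3 - <<'E'
from bench import r
import cv2
s=r.snapshot("wrist");cv2.imwrite("pics/w9.png",s["pixels"])
E
```

```text
time: 18.9
tool_pos: [419.5, 272.0, 30.9]
tcp_rot: [180.0, -0.0, 90.3]
ft_force: [0.3, 0.2, -0.6]
finger_gap: 52.8
grip_force: 26.8
time: 19.9
tool_pos: [419.5, 224.3, 171.1]
tcp_rot: [179.9, -0.1, 90.5]
ft_force: [2.0, 0.2, 0.8]
finger_gap: 84.6
grip_force: 0.0
```

View pics/w9.png

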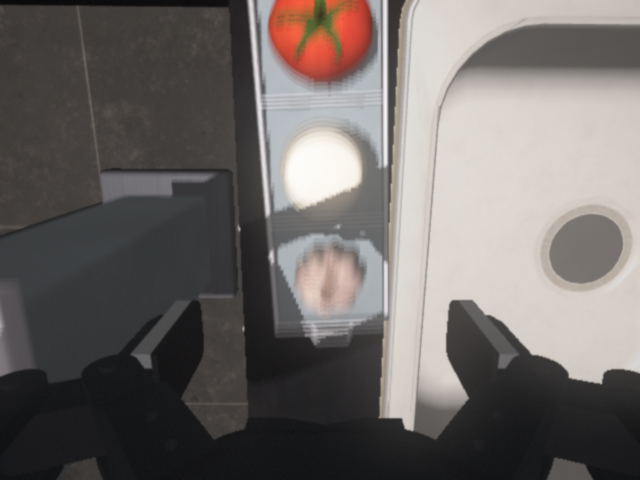

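Tray three is full: tomato (322,30), upright bottle (321,170) and garlic (330,280). Next is the lime at (440,-219).

```bash
echo '[[[0,0,0,-11,1,0,85],[0,0,0,-22,2,0,85],[0,0,0,-33,4,0,85],[0,0,0,-44,4,0,85],[0,0,0,-55,4,0,85],[0,0,0,-66,4,0,85],[0,0,0,-77,4,2,85],[0,0,0,-88.6,4,8,85]]]' > next.json && python3 steer.py next.json 20
echo '[[[0,0,0,0,0,2,75],[0,0,0,0,0,8,75],[0,0,0,0,0,12,75],[0,0,0,0,0,12,75]]]' > next.json && python3 steer.py next.json
```

```text
time: 20.95
tool_pos: [443.1, -220.2, 132.3]
tcp_rot: [179.8, 0.1, 90.3]
ft_force: [0.9, -0.5, -0.0]
finger_gap: 84.6
grip_force: 0.0
time: 21.45
tool_pos: [440.7, -215.7, 69.0]
tcp_rot: [-179.8, -0.1, 90.4]
ft_force: [0.2, 0.2, 1.2]
finger_gap: 75.4
grip_force: 0.0
```

In the tool's units: 65 mm is 13, -3 mm is -0.6.

```bash
echo '[[[0,0,0,-0.6,0,5,75],[0,0,0,-0.6,0,10,75],[0,0,0,-0.6,0,13,75],[0,0,0,-0.6,0,13,75],[0,0,0,-0.6,0,13,35],[0,0,0,-0.6,0,13,35],[0,0,0,-0.6,0,13,35],[0,0,0,-0.6,0,13,35]]]' > next.json && python3 steer.py next.json
echo '[[[0,0,0,0,0,-1,35],[0,0,0,0,0,-6,35],[0,0,0,0,0,-14,35],[0,0,0,0,4,-20,35],[0,0,0,-2,12,-22,35],[0,0,0,-6,20,-22,35],[0,0,0,-7.2,26.4,-22,35],[0,0,0,-7.2,26.4,-22,35]]]' > next.json && python3 steer.py next.json
```

```text
time: 22.45
tool_pos: [442.7, -220.9, 7.2]
tcp_rot: [179.9, 0.1, 90.3]
ft_force: [-2.6, 1.8, 6.4]
finger_gap: 43.7
grip_force: 19.5
time: 23.45
tool_pos: [575.8, -255.9, 115.9]
tcp_rot: [180.0, 0.0, 90.4]
ft_force: [0.8, -0.6, -0.7]
finger_gap: 43.2
grip_force: 20.7
```

```bash
echo '[[[0,0,0,0.2,-0.6,8,35],[0,0,0,0.2,-0.6,15,35],[0,0,0,0.2,-0.6,18.4,35],[0,0,0,0.2,-0.6,20,35],[0,0,0,0.2,-0.6,20.4,35],[0,0,0,0.2,-0.6,20.4,35],[0,0,0,0.2,-0.6,20.4,35],[0,0,0,0.2,-0.6,20.4,50]]]' > next.json && python3 steer.py next.json
echo '[[[0,0,0,0,0,0,54],[0,0,0,0,0,0,56],[0,0,0,0,0,0,56],[0,0,0,0,0,-3,58],[0,0,0,0,0,-10,60],[0,0,0,0,0,-20,80],[0,0,0,-10,-8,-26,80],[0,0,0,-20,-16,-26,80]]]' > next.json && python3 steer.py next.json
python3 - <<'E'
from bench import r
import cv2
s=r.snapshot("wrist");cv2.imwrite("pics/w10.png",s["pixels"])
E
```

```text
time: 24.45
tool_pos: [571.7, -254.9, 14.5]
tcp_rot: [179.9, 0.0, 90.3]
ft_force: [-0.6, 0.8, -0.2]
finger_gap: 49.8
grip_force: 0.0
time: 25.45
tool_pos: [499.0, -349.8, 148.4]
tcp_rot: [179.7, 0.3, 90.5]
ft_force: [0.9, -1.5, -0.9]
finger_gap: 80.3
grip_force: 0.0
```

View pics/w10.png

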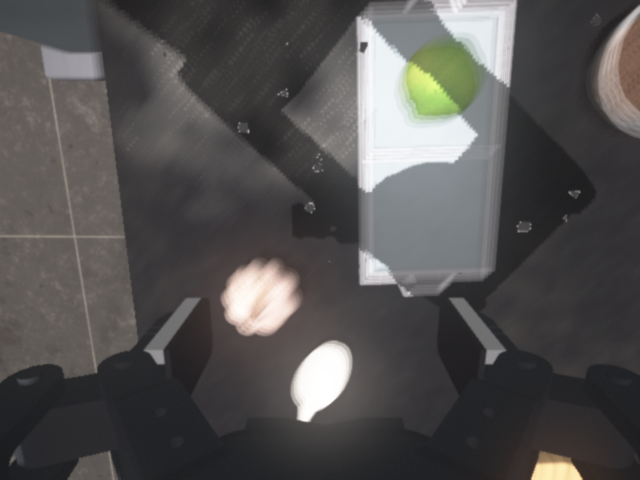

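The lime is in tray two's compartment at (440,78). The right garlic is next, at about (458.5,-398), with the spoon clear of it.

The manual's scale: shifts go in units of 5 mm. Converting my numbers, -48 mm is -9.6, 40 mm is 8.

```bash
echo '[[[0,0,0,-5,-4,2,78],[0,0,0,-9.6,-7.8,8,72],[0,0,0,-9.6,-7.8,14,70],[0,0,0,-9.6,-7.8,16,70],[0,0,0,-9.6,-7.8,16,70]]]' > next.json && python3 steer.py next.json 20
python3 - <<'E'
from h import *
from bench import r
s=r.snapshot("wrist");g=s["pixels"];hsv=cv2.cvtColor(g,cv2.COLOR_BGR2HSV)
m=((hsv[...,2]>90)&(hsv[...,1]<120)).astype(np.uint8);m[:,:200]=0;m[:,440:]=0;m[:170]=0;m[390:]=0
n,l,st,c=cv2.connectedComponentsWithStats(m)
for i in range(1,n):
    if st[i,4]>800: b=st[i,:2]+st[i,2:4]/2; print(st[i],plane(s,b,25).round(1),plane(s,c[i],25).round(1))
E
```

```text
time: 26.12
tool_pos: [458.7, -395.7, 63.3]
tcp_rot: [-180.0, -0.0, 90.4]
ft_force: [0.5, 0.1, -0.5]
finger_gap: 70.2
grip_force: 0.0
[ 271  222  108  105 8649] [ 459.2 -396.5   25. ] [ 459.1 -396.2   25. ]
[ 357  344   83   46 2979] [ 496.1 -445.2   25. ] [ 496.8 -447.1   25. ]
```

```bash
echo '[[[0,0,0,-0.2,0,5,68],[0,0,0,-0.2,0,10,68],[0,0,0,-0.2,0,11.4,68],[0,0,0,-0.2,0,11.4,68],[0,0,0,-0.2,0,11.4,40],[0,0,0,-0.2,0,11.4,40],[0,0,0,-0.2,0,11.4,40],[0,0,0,-0.2,0,11.4,40]]]' > next.json && python3 steer.py next.json
echo '[[[0,0,0,0,0,-1,40],[0,0,0,0,0,-6,40],[0,0,0,0,0,-14,40],[0,0,0,0,4,-20,40],[0,0,0,4,12,-22,40],[0,0,0,8,20,-22,40],[0,0,0,11.2,23.6,-22,40],[0,0,0,11.2,23.6,-22,40]]]' > next.json && python3 steer.py next.json
```

```text
time: 27.18
tool_pos: [459.7, -398.1, 8.3]
tcp_rot: [179.9, 0.1, 90.3]
ft_force: [-1.5, 1.8, 6.1]
finger_gap: 49.2
grip_force: 20.2
time: 28.18
tool_pos: [577.0, -339.1, 116.1]
tcp_rot: [-180.0, -0.0, 90.5]
ft_force: [-0.3, -0.4, -0.4]
finger_gap: 49.0
grip_force: 20.9
```

In the tool's units: 101 mm is 20.2, -2 mm is -0.4.

```bash
echo '[[[0,0,0,-0.4,0,8,40],[0,0,0,-0.4,0,15,40],[0,0,0,-0.4,0,18.4,40],[0,0,0,-0.4,0,19.8,40],[0,0,0,-0.4,0,20.2,40],[0,0,0,-0.4,0,20.2,40],[0,0,0,-0.4,0,20.2,40],[0,0,0,-0.4,0,20.2,54]]]' > next.json && python3 steer.py next.json
echo '[[[0,0,0,0,0,0,58],[0,0,0,0,0,0,60],[0,0,0,0,0,0,60],[0,0,0,0,0,-3,62],[0,0,0,0,0,-10,64],[0,0,0,0,0,-20,80],[0,0,0,-10,-8,-28,80],[0,0,0,-20,-16,-34,80]]]' > next.json && python3 steer.py next.json
echo '[[[0,0,0,-10,-8,0,80],[0,0,0,-16,-12,0,80],[0,0,0,-16,-12,0,80],[0,0,0,-16,-12,0,80]]]' > next.json && python3 steer.py next.json
python3 - <<'E'
from bench import r
import cv2
a=r.snapshot("top")["pixels"][160:335,90:490];b=r.snapshot("scene")["pixels"][130:360,190:390]
import numpy as np
c=np.zeros((580,800,3),np.uint8);c[:350]=cv2.resize(a,(800,350),interpolation=3);c[350:,:200]=b
w=r.snapshot("wrist")["pixels"];c[350:575,220:520]=cv2.resize(w,(300,225));cv2.imwrite("pics/f.png",c)
E
```

```text
time: 29.18
tool_pos: [576.8, -342.8, 16.0]
tcp_rot: [179.9, 0.0, 90.3]
ft_force: [-0.0, -0.1, -0.3]
finger_gap: 54.0
grip_force: 0.0
time: 30.18
tool_pos: [509.0, -428.9, 179.6]
tcp_rot: [179.9, 0.1, 90.5]
ft_force: [-0.2, -1.3, -0.1]
finger_gap: 79.9
grip_force: 0.0
time: 30.68
tool_pos: [449.4, -508.2, 176.6]
tcp_rot: [180.0, 0.0, 90.3]
ft_force: [0.8, 0.6, 0.6]
finger_gap: 79.8
grip_force: 0.0
```

View pics/f.png

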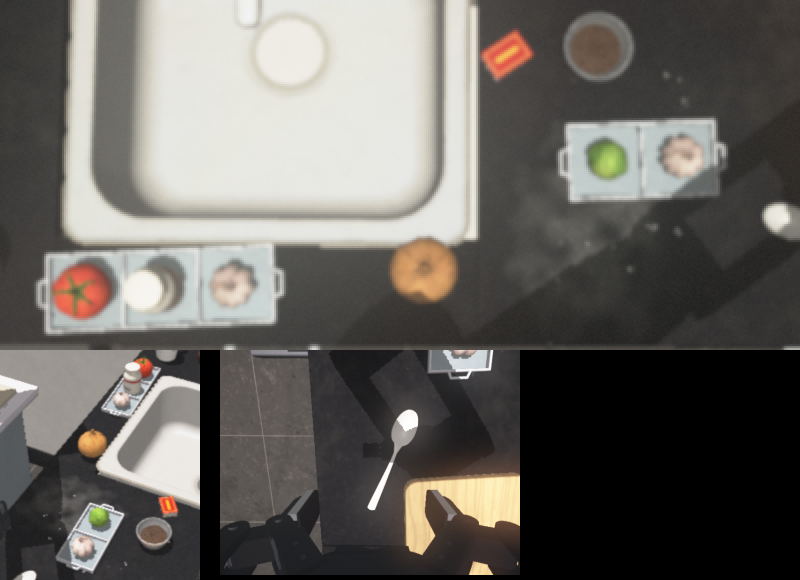

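The final picture shows every item in its own compartment: tomato (80,290), upright bottle (150,290), garlic (233,285), lime (607,158) and garlic (682,156). The onion and bowl have not moved.

```bash
python3 -c "
from bench import r
print(r.hand_in())"
```

```text
the job is handed in; nothing more can be done
None
```

Both kits are made up and the job is handed in at about 31 s (no verdict printed): tomato, upright bottle and one garlic bulb are in tray three, lime and the other bulb in tray two, and the onion and bowl are where they were.

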